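Shut the tube spinner's guard and give it the two-key start

ROBOT

A 7-joint arm with a two-finger parallel gripper is mounted at the origin on a cart in front of the work surface, level with it; the furniture and walls round the work are solid. World frame = base frame: x ahead of the robot, y to its left, z up, the work surface at z = 0. Lengths are in m, angles in degrees, forces in N, time in s.
With the tool pointing down it reaches from about 0.425 to 0.875 m from the base axis. Payload 4.7 kg.
Tool frame: the origin (TCP) lies between the finger pads; the fingertips stand 19 mm ahead of it and the grasp point (between the pads) is the TCP; x points along the fingers, z is the direction in which the jaws open and shut, and the axes are right-handed (so a half turn about x gives the same grasp; the last joint's range is limited). The gripper opens to 87 mm and grips with 3 to 60 N. Pads are 19 mm wide; open, the fingers measure 117 mm over their backs; the gripper's body (75 mm by 190 mm) begins 51 mm behind the grasp point.
Start: joints at [-73.161, 18.392, -4.016, 83.108, 1.295, 78.541, -3.26], TCP at [0.18, 0.625, 0.242] pointing down, gripper open.
Joint ranges: [-163.93, 163.93], [-17.29, 119.83], [-79.2, 71.16], [3.27, 140.29], [-89.18, 269.18], [5.43, 117.66], [-154.24, 154.24]. Speed limits (degrees/s): [147.25, 147.25, 180, 180, 180, 180, 180].

INTERFACE

Orientations are given as [roll, pitch, yaw] about the fixed x, y, z axes, in that order (R = Rz(yaw) Ry(pitch) Rx(roll)).
In Python, from cell import monitor, read_camera, camera_model, env, regions_of gives the robot as it stands. The module is installed in compiled form; this text tells all that it offers.
- The arm moves only by the tool step_arm, never from a script. Its argument "deltas" is a list of rows, each a list of 5 numbers: the gripper's target within -1 to 1 (fully open at 1, half-way at 0, shut at -1), then the shift along the tool's x, y, z in m, then the turn about the tool's x in degrees. A call has 1 to 12 rows; each row is the pose to reach, as a shift and turn from the pose commanded when the call began, along the tool's axes at that moment; what a row does not reach only later rows make up. A row lasts 1/8 s, in which the tool goes at most 62.5 mm and 10.7 degrees, less where a joint would pass 70% of its speed; a pose out of reach is approached as far as the arm can. A call with a gripper value outside its range is refused whole. The fingers move at their own pace and stop on an object; "newtons" is the grip in N (left out, the last holds). Time passes only in rows, so rows that repeat a pose let the fingers close. It gives the time, the measured TCP pose, the force and the opening at its end, in the units of the state.
- monitor.get_obs(): the state, without advancing time (a new reading comes with each control period).
- read_camera(name): name is "scene" or "side" or "wrist"; returns (picture, depth): 420x560x3 uint8, red, green, blue; 420x560 float32, m along the optical axis (not along the pixel's ray), 0 where there is no reading.
- camera_model(name): a dict with "fx", "fy", "cx", "cy" (pixels), "xyz" and "attitude" of the camera in the world. Camera axes: x right, y down, z forward; pixel columns grow to the right and rows downward; lengths in m; the calibration is good to about 2 mm. A picture is of the moment at which its call begins: read the wrist's pose just before it. camera_model takes no time and is no camera call; for the wrist camera it gives the pose at the moment of the call.
- env.sign_off(): hands the job in, once; it reports no verdict.
Trained networks look in the newest picture that a camera, given by its name, has taken for a name from the list of things; names that differ only in an ending like _2 or _b are one class to them, and where a whole thing is asked for, a point or a joint stands for the part that bears it (a point fixed in the world has none). Each returns a list of dicts, best first, with "p" (0 to 1); they miss things now and then, are a little off and sometimes report something else, mostly with a low value. They report only what shows in the picture. A call takes as long as a camera call.
- regions_of(camera, thing): "pixels" (420x560 bool, what is visible of it) and "pixel" ([column, row] in pixels, amid what is visible of it).
The state is a dict: "time_s": time; "qpos": joint angles; "joint_velocities": joint speeds; "effort": joint torques, N m; "tool_pos": TCP position; "tool_rot": TCP orientation; "force": force on the tool from outside, world axes, zero at the start; "wrist_torque": the same for the moment, N m; "grip_width": finger opening in m.
Only numpy, scipy, OpenCV 4.12 (cv2) and the standard library are available. Lean on these libraries where they do the work, as an engineer would, in place of code of your own. Each camera call takes 0.05 s, during which the arm holds its last target. There are 200 camera calls.

TASK

Get the tube spinner started: push its clear sliding guard away from you until it is fully shut, then press the two round start keys in front of it down together, one fingertip on each, hold both down for at least two seconds, and let both go. Leave the small square key between them unpressed and the guard shut, and only push and press: the things standing around must not be shifted or picked up.

Things in the scene. Friction and masses are not known exactly. Their poses are not given: they have to be found in the camera images.
- spinner: White tube spinner standing fixed on the table, 250 (its x) x 180 (its y) x 70 mm high to its top face. Origin: centre of its underside, on the table. Its +x points from its front (start keys, nearest the robot) to its back (rotor well), its +y to its left as seen from the robot, z up; yaw -0.4 to 0.25 rad. A straight aluminium rail, 22 mm high above the top face (top at height 92 mm) runs along each side; the rails stand 153 mm apart inside.
- guard (a joint): How far the guard is open, in m: 0 = fully shut against its end stop (over the rotor well at the back), grows to 0.105 as it slides towards the spinner's front (its -x). It starts 0.075 to 0.100 open, lying 2.5 mm above the round keys and partly or wholly covering them. It slides with about 2 N of friction and stays where it is left.
- guard_ridge (a point): Centre of the front face of the grey push ridge, an upright bar that stands along the guard's front edge: 120 mm long (spinner's y), 8 mm thick, reaching up from the guard. The guard is a clear pane 116 x 156 x 4 mm whose upper face is at height 86.5 mm; the ridge runs from there to height 108.5 mm (this point is at height 97.5 mm). Shut, this point is at x = -0.003 in the spinner's frame; open by q it is at x = -0.003 - q. Push it in the spinner's +x.
- key_left_top (a point): Centre of the top of the left round start key: black, 22 mm diameter, its flat top at height 80 mm (10 mm above the spinner's top face) when up. Spinner frame x = -0.075, y = +0.030.
- key_right_top (a point): Centre of the top of the right round start key, the same as the left one. Spinner frame x = -0.075, y = -0.030, so the two keys are 60 mm apart, centre to centre.
- key_left (a joint): Travel of the left start key in m: 0 = up, 0.007 = down on its stop; pressed counts from 0.005. It springs back; about 0.6 N starts it and 4.8 N holds it fully down.
- key_right (a joint): Travel of the right start key, the same as the left one.
- stop_key_top (a point): Centre of the top of the small square key, 12 x 12 mm, black, midway between the round keys, its top at height 75 mm. Not to be pressed.
- stop_key (a joint): Travel of the small square key in m: 0 = up, 0.003 = down.
- sample_pot: Specimen pot with lid, 54 mm diameter, 64 mm high, loose, to the right of the spinner. Origin: centre of its underside. Bystander.
- vial: Small white vial, 27 mm diameter, 70 mm high, loose, to the right of the spinner. Origin: centre of its underside. Bystander.
- small_bottle: Small white bottle, 30 mm diameter, 52 mm high, loose, to the right of the spinner. Origin: centre of its underside. Bystander.
- marker_pen: Marker pen lying in front of the spinner, 136 mm long, 16 mm thick, loose. Origin: centre of its underside. Bystander.
- tape_roll: Roll of label tape lying flat, 60 mm diameter, 18 mm high, loose. Origin: centre of its underside. Bystander.

How it is judged:
By the outcome, as a careful person would: the job done as asked, in the order asked, and still so for the second after the job is handed in, with the robot touching nothing.
It also fails if it takes over 40 s, if anything falls off the work surface, if the arm or the gripper's body presses on something with over 40 N, if the wrist force passes 120 N, or if a joint passes its speed limit or range.

## Working session

There is one attempt and no reset: what is moved stays moved. The work goes in short steps, Python scripts to look and compute and a tool call to move; the robot and the scene stay as the last step left them, time stands still between calls to the robot, and variables do not carry over. Pictures are saved under pics/ and viewed, about 8 in all and at most 12, crops included, and the job is handed in when it is done.

Besides the shell and the picture viewer there is one more tool, called in YAML: its name, and indented under it one key for each argument. step_arm: Moves the arm, as the interface text tells. Its arguments: {"type":"object","properties":{"deltas":{"type":"array"},"newtons":{"type":"number"}},"required":["deltas"]}

```bash
mkdir -p pics; cat > h.py <<'E'
import numpy as np, cv2
from cell import monitor, read_camera, camera_model, env, regions_of
from scipy.spatial.transform import Rotation as R
def world(cam,px,d,m=None):
    m=m or camera_model(cam); px=np.atleast_2d(px).astype(float); d=np.atleast_1d(d)
    P=np.c_[(px[:,0]-m['cx'])/m['fx']*d,(px[:,1]-m['cy'])/m['fy']*d,d]
    return P@rot(m).T+np.array(m['xyz'])
def rot(m):
    a=np.array(m['attitude'],float)
    return a if a.shape==(3,3) else R.from_euler('xyz',a,degrees=True).as_matrix()
def onplane(cam,px,z,m=None):
    m=m or camera_model(cam); o=np.array(m['xyz']); v=world(cam,px,np.ones(len(np.atleast_2d(px))),m)-o
    return o+v*((z-o[2])/v[:,2])[:,None]
E
python3 - <<'E'
from h import *
s=monitor.get_obs(); print(s['tool_pos'],s['tool_rot'],s['grip_width'])
for c in ['scene','side']:
    p,d=read_camera(c); print(c,camera_model(c)); cv2.imwrite(f'pics/{c}.png',p[:,:,::-1])
    for t in ['spinner','guard_ridge','key_left_top','key_right_top','stop_key_top','marker_pen','tape_roll','sample_pot','vial','small_bottle']:
        for r in regions_of(c,t)[:2]:
            m=r['pixels']&(d>0); v,u=np.nonzero(m)
            if len(u)==0: continue
            W=world(c,np.c_[u,v],d[m]); print(t,round(r['p'],2),r['pixel'],len(u),np.median(W,0).round(3),np.percentile(W,2,0).round(3),np.percentile(W,98,0).round(3))
E
```

```text
[0.17942754 0.62422275 0.24047983] [-176.9385368    89.89301222 -102.96873957] 0.08663579772774434
scene {'fx': 387.50886490708143, 'fy': 387.50886490708143, 'cx': 279.96445893829116, 'cy': 208.30404642149145, 'xyz': array([ 0.15883943, -0.96567011,  0.59583154]), 'attitude': array([-126.59946215,    0.31625678,  -31.73731445])}
guard_ridge 0.69 [248.2, 181.7] 1553 [ 0.519 -0.249  0.087] [ 0.451 -0.316  0.085] [ 0.585 -0.171  0.109]
marker_pen 0.46 [199.4, 229.7] 178 [ 0.361 -0.264  0.012] [ 0.338 -0.305  0.   ] [ 0.398 -0.194  0.015]
tape_roll 0.92 [336.0, 271.5] 552 [ 0.535 -0.553  0.018] [ 0.51  -0.579  0.002] [ 0.567 -0.526  0.021]
sample_pot 0.56 [281.1, 227.8] 632 [ 0.505 -0.403  0.054] [ 0.486 -0.418  0.008] [ 0.559 -0.357  0.061]
small_bottle 0.82 [304.4, 226.1] 240 [ 0.57  -0.41   0.033] [ 0.562 -0.417  0.005] [ 0.586 -0.394  0.053]
side {'fx': 488.9004333267139, 'fy': 488.9004333267139, 'cx': 286.8598387013129, 'cy': 208.72158747672205, 'xyz': array([ 0.23523354, -0.95220156,  0.66226268]), 'attitude': array([-131.95498813,   -0.29202318,  -25.80280252])}
spinner 0.83 [280.
[... 426 characters left out ...]
65.4] 2833 [ 0.519 -0.25   0.088] [ 0.452 -0.319  0.085] [ 0.586 -0.172  0.11 ]
marker_pen 0.55 [189.6, 222.2] 367 [ 0.367 -0.252  0.013] [ 0.337 -0.305  0.001] [ 0.402 -0.188  0.016]
tape_roll 0.61 [346.1, 306.1] 782 [ 0.534 -0.555  0.019] [ 0.51  -0.579  0.005] [ 0.565 -0.528  0.021]
sample_pot 0.66 [286.1, 233.5] 973 [ 0.506 -0.404  0.058] [ 0.486 -0.419  0.009] [ 0.535 -0.367  0.063]
sample_pot 0.23 [283.3, 182.0] 10709 [ 0.551 -0.292  0.072] [ 0.426 -0.381  0.019] [ 0.686 -0.159  0.095]
vial 0.66 [248.8, 234.0] 474 [ 0.448 -0.365  0.046] [ 0.438 -0.37   0.006] [ 0.462 -0.33   0.072]
small_bottle 0.86 [320.8, 230.8] 423 [ 0.571 -0.409  0.034] [ 0.562 -0.418  0.002] [ 0.601 -0.374  0.054]
```

```bash
python3 - <<'E'
from h import *
p=cv2.imread('pics/side.png'); cv2.imwrite('pics/sidec.png',cv2.resize(p[90:290,130:430],None,fx=2.6,fy=2.6,interpolation=cv2.INTER_CUBIC))
p,d=read_camera('side'); regions_of
v,u=np.nonzero(d>0); W=world('side',np.c_[u,v],d[d>0])
box=(W[:,0]>.38)&(W[:,0]<.75)&(W[:,1]>-.45)&(W[:,1]<-.1)
def rect(lo,hi):
    Q=W[box&(W[:,2]>lo)&(W[:,2]<hi)]; 
    m=np.zeros((400,400),np.uint8); ij=((Q[:,:2]-[.36,-.47])*1000).astype(int); m[ij[:,0],ij[:,1]]=255
    m=cv2.morphologyEx(m,cv2.MORPH_CLOSE,np.ones((5,5)))
    n,l,st,_=cv2.connectedComponentsWithStats(m)
    for i in np.argsort(-st[1:,4])[:3]+1:
        pts=np.argwhere(l==i).astype(np.float32)/1000+np.float32([.36,-.47]); r=cv2.minAreaRect(pts); print(lo,len(pts),np.round(r[0],4),np.round(r[1],4),round(r[2],2))
rect(.064,.115); rect(.066,.075); rect(.0895,.096); rect(.0835,.0893); rect(.1,.115)
E
```

```text
0.064 28174 [ 0.562  -0.2625] [0.1832 0.2496] 70.11
0.064 394 [ 0.4505 -0.357 ] [0.022 0.021] 90.0
0.064 245 [ 0.6141 -0.2817] [0.0176 0.019 ] 29.74
0.066 4106 [ 0.6344 -0.2715] [0.135  0.1088] 71.78
0.066 3748 [ 0.5616 -0.2633] [0.1812 0.2495] 70.11
0.066 393 [ 0.4505 -0.357 ] [0.022 0.021] 90.0
0.0895 2382 [ 0.5344 -0.3394] [0.0147 0.2387] 70.68
0.0895 2112 [ 0.5894 -0.1838] [0.0159 0.2384] 70.44
0.0895 597 [ 0.4752 -0.2314] [0.1328 0.0167] 68.2
0.0835 14904 [ 0.5255 -0.2434] [0.1615 0.1158] 66.58
0.0835 743 [ 0.5323 -0.3439] [0.008  0.2384] 69.7
0.0835 138 [ 0.6763 -0.2177] [0.0074 0.0527] 68.2
0.1 719 [ 0.4683 -0.2327] [0.1141 0.0085] 69.23
0.1 16 [ 0.4894 -0.1733] [0.0043 0.0058] 59.04
0.1 1 [ 0.491 -0.179] [0. 0.] 0.0
```

View pics/sidec.png

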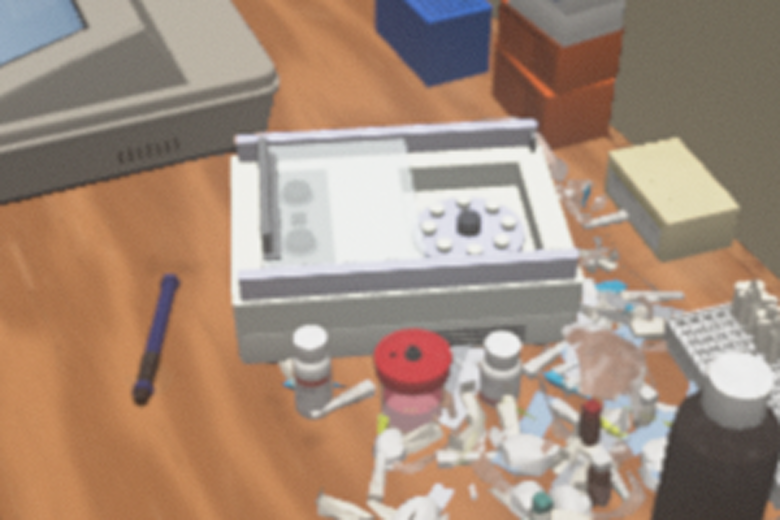

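```bash
python3 - <<'E'
from h import *
H=np.full((12,14),-1.)
for c in ['side','scene']:
    p,d=read_camera(c); v,u=np.nonzero(d>0); W=world(c,np.c_[u,v],d[d>0])
    i=((W[:,0]-0.1)//.06).astype(int); j=((W[:,1]+.4)//.08).astype(int); k=(i>=0)&(i<12)&(j>=0)&(j<14)
    np.maximum.at(H,(i[k],j[k]),W[k,2])
print('rows x from .1 step .06; cols y from -.4 step .08'); print((H*1000).astype(int))
cv2.imwrite('pics/scene2.png',p[:,:,::-1])
s=monitor.get_obs(); T=R.from_euler('xyz',s['tool_rot'],degrees=True).as_matrix(); print(T.round(4)); print(s['force'])
E
```

```text
rows x from .1 step .06; cols y from -.4 step .08
[[-1000 -1000     3     5    17    17     5     0  -727  -729  -726   337
    405  -728]
 [    3     4     4     5     4     5     5   101   100     4     2   336
    405   336]
 [    4     4     5     5   112   111   110   111   106   103    71  -733
   -733   336]
 [    4    13     4     5   127   125   126   124   108   102 -1000 -1000
  -1000 -1000]
 [    4    18    16     4   141   139   139   140   110 -1000 -1000 -1000
  -1000 -1000]
 [   73   112    73     5   151   152   153   150   112 -1000 -1000 -1000
  -1000 -1000]
 [   95   110   111    94   115   121   127   129   111 -1000 -1000 -1000
  -1000 -1000]
 [   94    90    95    94    98    98    99   108   109 -1000 -1000 -1000
  -1000 -1000]
 [   95    87    96 -1000     4     4     4     5    59     4     4 -1000
  -1000 -1000]
 [   95    73    94    59     4     4     4     4    41    13    19 -1000
  -1000 -1000]
 [   48    69    94   341   340    99    99     5     4     4    26 -1000
  -1000 -1000]
 [   45    46   187   343   342    99    98     3     5   339    78 -1000
  -1000 -1000]]
[[ 0.000e+00 -9.611e-01  2.762e-01]
 [ 1.000e-04  2.762e-01  9.611e-01]
 [-1.000e+00 -0.000e+00  1.000e-04]]
[-0.23677856  0.57593888 -0.37343335]
```

View pics/scene2.png

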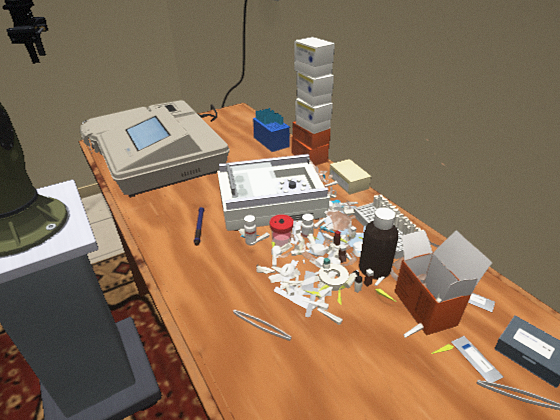

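The pen lies clear in front of the spinner, the guard's ridge is at about (0.468, -0.233), and the analyser on the left is at most 155 mm high. The spinner's yaw is about -19.7° and the guard is about 99 mm open. I'll move above the front of the ridge.

step_arm:
  deltas:
    - [0.034,-0.02,-0.411,-0.272,3.7]
    - [0.034,-0.02,-0.411,-0.272,3.7]
    - [0.034,-0.02,-0.411,-0.272,3.7]
    - [0.034,-0.02,-0.411,-0.272,3.7]
    - [0.034,-0.02,-0.411,-0.272,3.7]
    - [0.034,-0.02,-0.411,-0.272,3.7]
    - [0.034,-0.02,-0.411,-0.272,3.7]
    - [0.034,-0.02,-0.411,-0.272,3.7]
    - [0.034,-0.02,-0.411,-0.272,3.7]

```text
time_s: 2.38
tool_pos: [0.5029, 0.2442, 0.2621]
tool_rot: [-103.9, 89.8, -34.2]
force: [-0.1, 0.2, 0.6]
grip_width: 0.045
```

step_arm:
  deltas:
    - [0.034,0,-0.101,-0.461,0]
    - [0.034,0,-0.101,-0.461,0]
    - [0.034,0,-0.101,-0.461,0]
    - [0.034,0,-0.101,-0.461,0]
    - [0.034,0,-0.101,-0.461,0]
    - [0.034,0,-0.101,-0.461,0]
    - [0.034,0,-0.101,-0.461,0]
    - [0.034,0,-0.101,-0.461,0]
    - [0.034,0,-0.101,-0.461,0]
    - [0.034,0,-0.101,-0.461,0]

```text
time_s: 3.62
tool_pos: [0.4394, -0.2165, 0.2615]
tool_rot: [12.3, 89.9, 82.7]
force: [-0.2, -0.2, 0.0]
grip_width: 0.0449
```

```bash
python3 - <<'E'
from h import *
s=monitor.get_obs(); T=R.from_euler('xyz',s['tool_rot'],degrees=True).as_matrix(); print(s['tool_pos'],s['grip_width'],T.round(4))
m=camera_model('wrist'); p,d=read_camera('wrist'); cv2.imwrite('pics/w1.png',p[:,:,::-1])
print(m)
for t in ['guard_ridge','key_left_top','stop_key_top','spinner']:
    for r in regions_of('wrist',t)[:3]: print(t,r['p'],r['pixel'],r['pixels'].sum())
v,u=np.nonzero(d>0); W=world('wrist',np.c_[u,v],d[d>0],m)
q=W[(W[:,2]>.102)&(W[:,2]<.113)&(abs(W[:,0]-.48)<.06)&(abs(W[:,1]+.23)<.1)]
r=cv2.minAreaRect(q[:,:2].astype(np.float32)); print(len(q),r)
E
```

```text
[ 0.43937611 -0.21654053  0.26146949] 0.044925006237444595 [[ 1.000e-04 -9.419e-01  3.358e-01]
 [ 1.000e-03  3.358e-01  9.419e-01]
 [-1.000e+00  2.000e-04  1.000e-03]]
{'fx': 356.1083568566343, 'fy': 356.1083568566343, 'cx': 277.8190182765978, 'cy': 211.8110034928568, 'xyz': array([ 0.3656837 , -0.19000935,  0.40419231]), 'attitude': array([ 1.63626447e+02, -1.26297028e-01,  7.03574654e+01])}
guard_ridge 0.58 [276.3, 253.3] 8827
stop_key_top 0.3 [179.6, 282.3] 81
stop_key_top 0.17 [277.3, 256.2] 8778
spinner 0.57 [281.0, 244.5] 20758
1324 ((0.4712223410606384, -0.22652550041675568), (0.11885297298431396, 0.008287332020699978), 70.32620239257812)
```

View pics/w1.png

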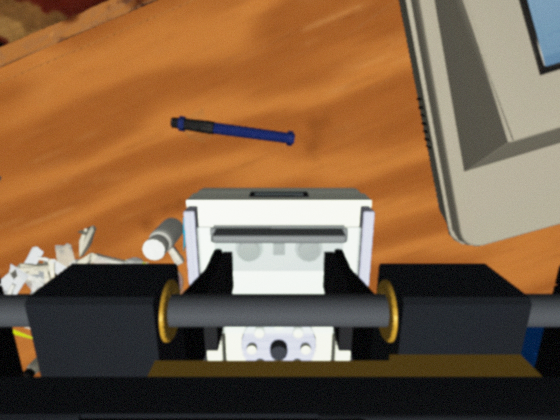

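The wrist picture shows the ridge, about cols 212-347 at row 235, just ahead of the fingers. The keys are under the pane near (250,252) and (310,252). Depth puts the ridge centre at (0.471, -0.2265), size 119x8.3 mm and yaw -19.7°, as expected. Next I lower and begin the push.

step_arm:
  deltas:
    - [0.034,0.05,0,0,0]
    - [0.034,0.1,0,0,0]
    - [0.034,0.135,0,0,0]
    - [0.034,0.149,0,0,0]
    - [0.034,0.149,0,0,0]
    - [0.034,0.149,-0.012,0,0]
    - [0.034,0.149,-0.02,0,0]
    - [0.034,0.149,-0.028,0,0]
    - [0.034,0.149,-0.036,0,0]
    - [0.034,0.149,-0.044,0,0]

```text
time_s: 5.12
tool_pos: [0.4807, -0.2332, 0.1125]
tool_rot: [78.0, 90.0, 148.3]
force: [-1.8, 0.9, 1.4]
grip_width: 0.0449
```

step_arm:
  deltas:
    - [0.034,0,-0.01,0,0]
    - [0.034,0,-0.02,0,0]
    - [0.034,0,-0.03,0,0]
    - [0.034,0,-0.04,0,0]
    - [0.034,0,-0.05,0,0]
    - [0.034,0,-0.057,0,0]
    - [0.034,0,-0.062,0,0]
    - [0.034,0,-0.065,0,0]
    - [0.034,0,-0.067,0,0]

```text
time_s: 6.25
tool_pos: [0.5434, -0.2556, 0.1125]
tool_rot: [37.5, 90.0, 107.8]
force: [-2.1, 1.4, 0.3]
grip_width: 0.0449
```

step_arm:
  deltas:
    - [0.034,0,-0.002,0,0]
    - [0.034,0,-0.004,0,0]
    - [0.034,0,-0.006,0,0]
    - [0.034,0,-0.007,0,0]

```text
time_s: 6.75
tool_pos: [0.55, -0.258, 0.1125]
tool_rot: [18.8, 90.0, 89.1]
force: [-1.4, 1.9, -0.3]
grip_width: 0.045
```

step_arm:
  deltas:
    - [0.034,0,-0.001,0,0]
    - [0.034,0,-0.002,0,0]
    - [0.034,0,-0.003,0,0]
    - [0.034,0,-0.004,0,0]

```text
time_s: 7.25
tool_pos: [0.5518, -0.2587, 0.1124]
tool_rot: [78.3, 89.7, 148.5]
force: [-8.9, 5.0, 6.4]
grip_width: 0.045
```

step_arm:
  deltas:
    - [0.034,0,-0.001,0,0]
    - [0.034,0,-0.002,0,0]
    - [0.034,0,-0.002,0,0]
    - [0.034,0,0.01,0,0]
    - [0.034,0,0.02,0,0]
    - [0.034,-0.04,0.06,0,0]
    - [0.034,-0.09,0.09,0,0]
    - [0.034,-0.12,0.11,0,0]
    - [0.034,-0.12,0.11,0,0]
    - [0.034,-0.12,0.11,0,0]

```text
time_s: 8.5
tool_pos: [0.4504, -0.2221, 0.2321]
tool_rot: [-48.0, 89.9, 22.3]
force: [0.3, 0.4, -0.1]
grip_width: 0.0448
```

```bash
python3 - <<'E'
from h import *
s=monitor.get_obs(); print(s['tool_pos'],s['force'])
m=camera_model('wrist'); p,d=read_camera('wrist'); cv2.imwrite('pics/w2.png',p[:,:,::-1])
ex=np.array([.9419,-.3358]); ey=np.array([.3358,.9419])
for t in ['key_left_top','key_right_top','stop_key_top','guard_ridge']:
    for r in regions_of('wrist',t)[:3]: print(t,round(r['p'],2),r['pixel'],r['pixels'].sum(),onplane('wrist',[r['pixel']],.08,m).round(4))
v,u=np.nonzero(d>0); W=world('wrist',np.c_[u,v],d[d>0],m)
for lo,hi in [(.077,.083),(.102,.113)]:
    q=W[(W[:,2]>lo)&(W[:,2]<hi)&(W[:,0]>.43)&(abs(W[:,1]+.24)<.1)&(W[:,0]<.6)]; print(lo,len(q)); 
    if len(q)>9: print(cv2.minAreaRect(q[:,:2].astype(np.float32)))
p,d=read_camera('side'); m=camera_model('side'); cv2.imwrite('pics/side3.png',cv2.resize(p[90:290,130:430,::-1],None,fx=2.6,fy=2.6)) 
for t in ['key_left_top','key_right_top','stop_key_top','guard_ridge']:
    for r in regions_of('side',t)[:3]: print(t,round(r['p'],2),r['pixel'],r['pixels'].sum(),onplane('side',[r['pixel']],.08,m).round(4))
E
```

```text
[ 0.45041123 -0.22207238  0.23206993] [ 0.26938135  0.43306313 -0.14599448]
key_left_top 0.76 [312.6, 250.2] 433 [[ 0.5027 -0.207   0.08  ]]
key_right_top 0.89 [249.7, 250.6] 500 [[ 0.4841 -0.2599  0.08  ]]
key_right_top 0.17 [223.3, 121.6] 1850 [[ 0.3728 -0.2398  0.08  ]]
stop_key_top 0.68 [281.2, 244.9] 150 [[ 0.4884 -0.2316  0.08  ]]
guard_ridge 0.92 [275.9, 339.6] 4029 [[ 0.579  -0.2693  0.08  ]]
guard_ridge 0.71 [27.1, 346.7] 516 [[ 0.5047 -0.499   0.08  ]]
0.077 1123
((0.4862408936023712, -0.2306130826473236), (0.16295047104358673, 0.07762691378593445), 68.5059814453125)
0.102 1296
((0.5643517971038818, -0.2624380886554718), (0.10318178683519363, 0.009235387668013573), 70.30363464355469)
key_left_top 0.49 [243.8, 161.9] 77 [[ 0.5031 -0.2078  0.08  ]]
key_right_top 0.59 [248.4, 180.4] 88 [[ 0.4889 -0.2663  0.08  ]]
guard_ridge 0.75 [308.0, 162.3] 2652 [[ 0.6181 -0.2639  0.08  ]]
```

View pics/w2.png

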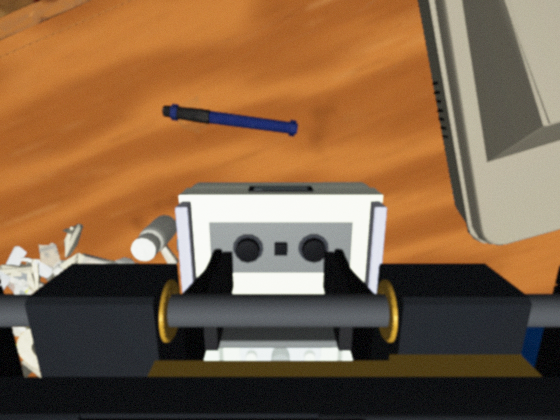

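View pics/side3.png

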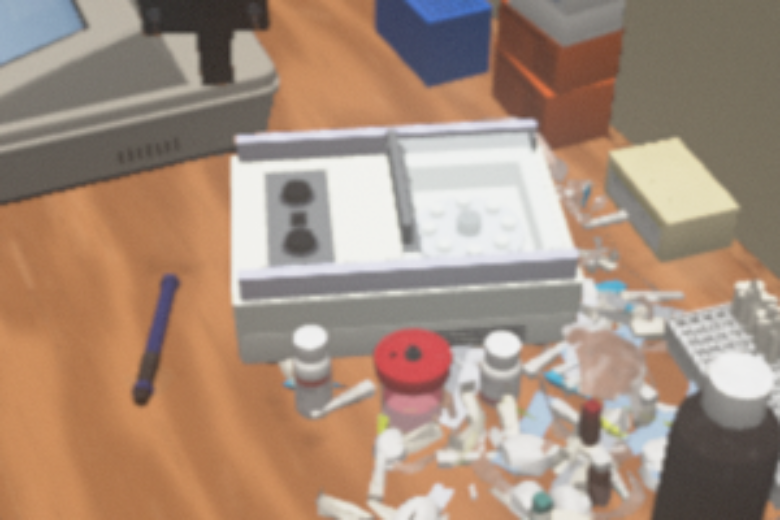

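Side view: the ridge now stands at mid-spinner, so the guard is shut, and the keys are uncovered. In the wrist view the round keys are at (247,249) and (314,249) with the square key at (280,249). The midpoint from the wrist keys agrees with the end-stop contact within about 1 mm along x, and with the ridge line across. The target TCP is (0.493, -0.234).

step_arm:
  deltas:
    - [0.034,0.0,-0.03,0.003,0]
    - [0.034,0.04,-0.044,0.003,0]
    - [0.034,0.09,-0.044,0.003,0]
    - [0.034,0.12,-0.044,0.003,0]
    - [0.034,0.125,-0.044,0.003,0]
    - [0.034,0.125,-0.044,0.003,0]
    - [0.034,0.125,-0.044,0.003,0]

```text
time_s: 9.88
tool_pos: [0.4937, -0.2347, 0.1092]
tool_rot: [-78.7, 89.8, -8.4]
force: [0.6, -0.6, -0.0]
grip_width: 0.0452
```

```bash
python3 - <<'E'
from h import *
s=monitor.get_obs(); print(s['tool_pos'],s['force'],R.from_euler('xyz',s['tool_rot'],degrees=True).as_matrix().round(4))
p,d=read_camera('wrist'); a=p[180:330,150:410,::-1]
p,d=read_camera('side'); b=p[130:220,170:326,::-1]
cv2.imwrite('pics/c4.png',np.vstack([cv2.resize(a,(520,300)),cv2.resize(b,(520,300))]))
E
```

```text
[ 0.49374073 -0.23474003  0.10917606] [ 0.64761482 -0.5929849  -0.04045178] [[ 2.900e-03 -9.413e-01  3.375e-01]
 [-4.000e-04  3.375e-01  9.413e-01]
 [-1.000e+00 -2.800e-03  6.000e-04]]
```

View pics/c4.png

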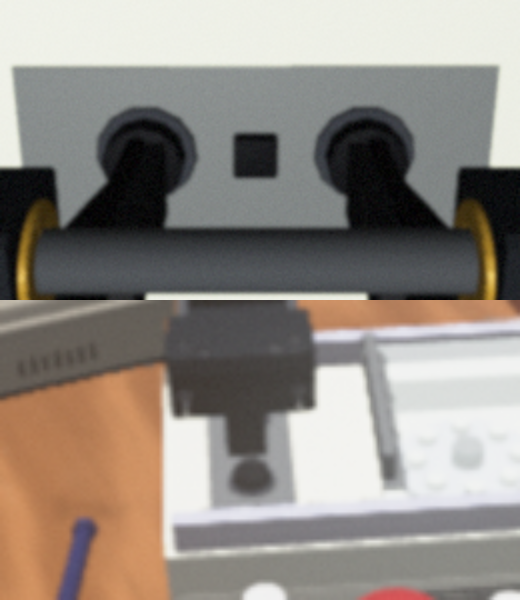

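Both fingertips line up over their keys (crop cols 147 and 364), with the square key clear between them. Pressing now.

step_arm:
  deltas:
    - [0.034,0.008,0,0,0]
    - [0.034,0.014,0,0,0]
    - [0.034,0.018,0,0,0]
    - [0.034,0.0185,0,0,0]
    - [0.034,0.0185,0,0,0]

```text
time_s: 10.6
tool_pos: [0.4934, -0.2344, 0.0921]
tool_rot: [-14.7, 89.9, 55.6]
force: [-7.3, 3.4, 25.2]
grip_width: 0.0446
```

step_arm:
  deltas:
    - [0.034,0,0,0,0]
    - [0.034,0,0,0,0]
    - [0.034,0,0,0,0]
    - [0.034,0,0,0,0]
    - [0.034,0,0,0,0]
    - [0.034,0,0,0,0]
    - [0.034,0,0,0,0]
    - [0.034,0,0,0,0]
    - [0.034,0,0,0,0]
    - [0.034,0,0,0,0]
    - [0.034,0,0,0,0]
    - [0.034,0,0,0,0]

```text
time_s: 12.1
tool_pos: [0.4934, -0.2344, 0.0921]
tool_rot: [-16.6, 89.9, 53.7]
force: [-6.6, 4.7, 24.2]
grip_width: 0.0454
```

```bash
python3 - <<'E'
from h import *
s=monitor.get_obs(); print(s['tool_pos'],s['force'],s['wrist_torque'])
p,d=read_camera('wrist'); a=p[180:330,150:410,::-1]
p,d=read_camera('side'); b=p[130:220,170:326,::-1]
cv2.imwrite('pics/c5.png',np.vstack([cv2.resize(a,(520,300)),cv2.resize(b,(520,300))]))
E
```

```text
[ 0.49340834 -0.23444387  0.09207158] [-6.61119232  4.67782969 24.24099338] [ 0.90430404  1.5884191  -0.00915824]
```

View pics/c5.png

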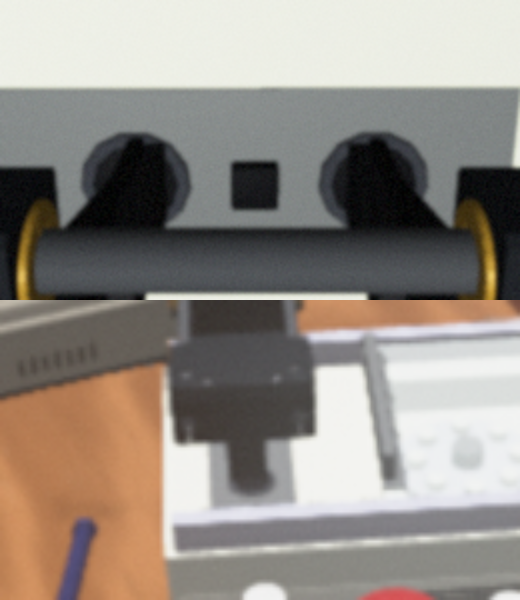

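Both tips are down on their sunken keys (crop 147 and 367). The square key is untouched and the guard is still shut. I hold another 1.25 s and then lift straight up.

step_arm:
  deltas:
    - [0.034,0,0,0,0]
    - [0.034,0,0,0,0]
    - [0.034,0,0,0,0]
    - [0.034,0,0,0,0]
    - [0.034,0,0,0,0]
    - [0.034,0,0,0,0]
    - [0.034,0,0,0,0]
    - [0.034,0,0,0,0]
    - [0.034,0,0,0,0]
    - [0.034,0,0,0,0]

```text
time_s: 13.45
tool_pos: [0.4934, -0.2344, 0.0921]
tool_rot: [-16.4, 89.9, 53.9]
force: [-6.5, 4.4, 25.3]
grip_width: 0.0449
```

step_arm:
  deltas:
    - [0.034,-0.02,0,0,0]
    - [0.034,-0.06,0,0,0]
    - [0.034,-0.11,0,0,0]
    - [0.034,-0.14,0.05,0,0]
    - [0.034,-0.14,0.05,0,0]
    - [0.034,-0.14,0.05,0,0]
    - [0.034,-0.14,0.05,0,0]

```text
time_s: 14.32
tool_pos: [0.4455, -0.2171, 0.2276]
tool_rot: [126.1, 89.8, -163.6]
force: [-0.2, -0.3, -0.1]
grip_width: 0.0446
```

```bash
python3 - <<'E'
from h import *
s=monitor.get_obs(); print(s['time_s'],s['tool_pos'],s['force'],s['joint_velocities'])
m=camera_model('wrist');p,d=read_camera('wrist')
for t in ['key_left_top','key_right_top','stop_key_top']:
    for r in regions_of('wrist',t)[:1]:
        k=r['pixels']&(d>0); v,u=np.nonzero(k); print(t,r['p'],np.median(world('wrist',np.c_[u,v],d[k],m),0).round(4))
p,d=read_camera('side'); cv2.imwrite('pics/side6.png',cv2.resize(p[90:290,130:430,::-1],None,fx=2.6,fy=2.6))
v,u=np.nonzero(d>0); W=world('side',np.c_[u,v],d[d>0]); q=W[(W[:,2]>.1)&(W[:,2]<.112)&(abs(W[:,0]-.56)<.06)&(abs(W[:,1]+.26)<.08)]
print('ridge',cv2.minAreaRect(q[:,:2].astype(np.float32)))
for t in ['marker_pen','sample_pot','vial','small_bottle','tape_roll']:
    for r in regions_of('side',t)[:1]:
        k=r['pixels']&(d>0); v,u=np.nonzero(k); print(t,np.median(world('side',np.c_[u,v],d[k]),0).round(3))
E
```

```text
14.325 [ 0.4455285  -0.21714161  0.2276487 ] [-0.24706356 -0.31047203 -0.13592522] [ 0.16483631  0.76656476  0.13487138 -0.14233467  0.43604456  0.22713295
 -0.11314303]
key_left_top 0.86 [ 0.5023 -0.2063  0.0791]
key_right_top 0.63 [ 0.4821 -0.2616  0.0792]
stop_key_top 0.44 [ 0.493  -0.2347  0.0744]
ridge ((0.56331467628479, -0.261612206697464), (0.12260711938142776, 0.00836300477385521), 70.44705200195312)
marker_pen [ 0.367 -0.254  0.013]
sample_pot [ 0.506 -0.404  0.058]
vial [ 0.448 -0.365  0.047]
small_bottle [ 0.571 -0.41   0.035]
tape_roll [ 0.535 -0.554  0.019]
```

View pics/side6.png

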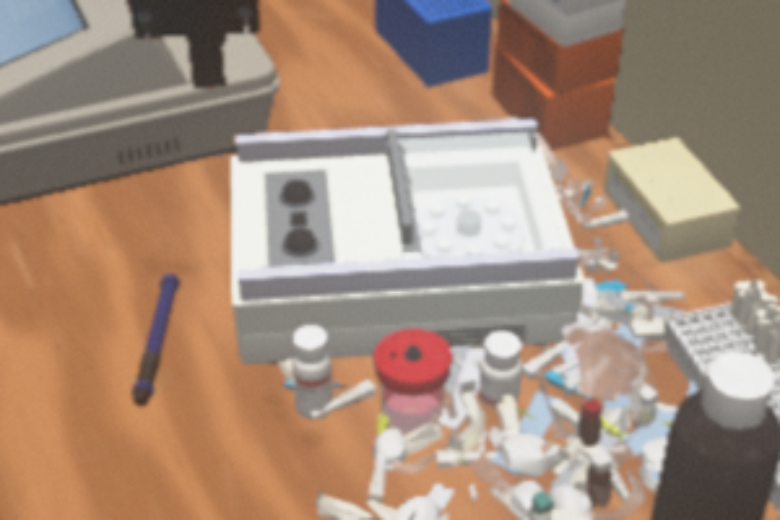

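```bash
python3 -c "
from h import *
print(env.sign_off())"
```

```text
the job is handed in; nothing more can be done
None
```

The job is done and handed in at about 14.5 s of the 40 s allowed. I pushed the guard shut against its end stop, where the force rose from 2 N to about 10 N. I then pressed both round keys together, one fingertip on each, held them down for about 2.8 s, and lifted clear.

Last checks, after letting go:
- **Guard:** its ridge measures x ≈ +0.001 m at the bar's centre in the spinner's frame, which is the fully shut position.
- **Round keys:** both tops are back up, at 79 mm. During the hold the tool height put them about 6.9 mm down. The force of about 25 N was well over the roughly 10 N needed to hold both, which fits both resting on their stops.
- **Square key:** its top is at 74.4 mm and looks untouched in the pictures.
- **Bystanders:** all five are within about 2 mm of where they started, which is within measuring error.
- **Robot:** the force reading was about zero, so it was touching nothing.

No check failed. Two small differences came up:
- The side camera's position across the spinner was 2–3 mm off the wrist camera's; I used the wrist camera's.
- The fingertips landed about 2 mm inside the key centres.

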